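Put the archive's hand seals away in their fitted trays

ROBOT

A 6-joint arm with a two-finger parallel gripper is mounted at the origin on the work surface. World frame = base frame: x ahead of the robot, y to its left, z up, the work surface at z = 0. Lengths are in m, angles in rad, forces in N, time in s.
With the tool pointing down it reaches from about 0.275 to 0.825 m from the base axis. Payload 5.2 kg.
Tool frame: the origin (TCP) lies between the finger pads; the fingertips stand 14 mm ahead of it and the grasp point (between the pads) lies 5 mm behind it; z points along the fingers, y is the line along which they close (so a half turn about z gives the same grasp; the last joint's range is limited). The gripper opens to 93 mm and grips with 3 to 60 N. Pads are 15 mm wide; open, the fingers measure 128 mm over their backs; the gripper's body (75 mm by 188 mm) begins 65 mm behind the grasp point.
Start: joints at [-1.438, 0.259, 1.535, -0, 1.348, -0.203], TCP at [0.181, -0.519, 0.207] pointing down, gripper open.
Joint ranges: [-3.14, 3.14], [-0.91, 2.08], [0.19, 2.58], [-1.22, 4.36], [0.22, 2.71], [-3.12, 3.12]. Speed limits (rad/s): [2.57, 2.57, 3.14, 3.14, 3.14, 3.14].

INTERFACE

Orientations are given as a 3x3 rotation matrix whose columns are the frame's x, y, z axes.
In Python, from workcell import ctrl gives the robot as it stands.
- The arm moves only by the tool servo_tool, never from a script. Its argument "deltas" is a list that holds one entry, the list of rows, each a list of 7 numbers: the shift along the world's x, y, z in m, then the turn, a rotation vector about the world's x, y, z in degrees, then the finger opening in m, from 0 to 0.093. A call has 1 to 20 rows; each row is the pose to reach, as a shift and turn from the pose commanded when the call began; what a row does not reach only later rows make up. A row lasts 1/8 s, in which the tool goes at most 62.5 mm and 10.7 degrees, less where a joint would pass 70% of its speed; a pose out of reach is approached as far as the arm can. A call with a gripper value outside its range is refused whole. The fingers move at their own pace and stop on an object; "squeeze" is the grip in N (left out, the last holds). Time passes only in rows, so rows that repeat a pose let the fingers close. It gives the time, the measured TCP pose, the force, the opening and the grip force at its end, in the units of the state.
- ctrl.get_obs(): the state, without advancing time (a new reading comes with each control period).
- ctrl.capture(name): name is "scene" or "top" or "wrist"; returns a dict with "frame" (384x512x3 uint8, blue, green, red), "K" (3x3 intrinsics, pixels), "position" and "attitude" of the camera in the world. Camera axes: x right, y down, z forward; pixel columns grow to the right and rows downward; lengths in m; the calibration is good to about 2 mm. A picture is of the moment at which its call begins. There is no depth.
- ctrl.finish_job(): hands the job in; it is judged then, once.
The state is a dict: "time_s": time; "joint_pos": joint angles; "joint_velocities": joint speeds; "joint_torque": joint torques, N m; "tcp_pos": TCP position; "tool_rot": TCP orientation; "ft_force": force on the tool from outside, world axes, zero at the start; "wrist_torque": the same for the moment, N m; "width": finger opening in m; "grip_force": force on a finger pad.
Only numpy, scipy, OpenCV 4.12 (cv2) and the standard library are available. Lean on these libraries where they do the work, as an engineer would, in place of code of your own. Each camera call takes 0.05 s, during which the arm holds its last target. There are 200 camera calls.

TASK

Four hand seals (a steel die with a tall wooden handle) stand about on the archive desk among their four fitted trays. Put every seal into the tray whose recess matches its die in shape and size, standing upright with the die flat on the floor of the recess, setting each one down gently and not dropping it. Leave the paperweight and the loupe where they are.

Things in the scene. Friction and masses are not known exactly. Their poses are not given: they have to be found in the camera images.
- seal_small: hand seal: small round steel die, 34 mm diameter, 22 mm high, with a slim dark turned-wood handle standing on its centre; 92 mm tall in all. The handle is round, a straight 20 mm diameter from 44 to 88 mm above the underside (grip it there). Loose, stands upright. Origin: centre of its underside; z up along the handle.
- seal_large: hand seal: large round steel die, 52 mm diameter, 22 mm high, with a slim dark turned-wood handle standing on its centre; 92 mm tall in all. The handle is round, a straight 20 mm diameter from 44 to 88 mm above the underside (grip it there). Loose, stands upright. Origin: centre of its underside; z up along the handle.
- seal_square: hand seal: square steel die, 42 x 42 mm, 22 mm high, with a slim dark turned-wood handle standing on its centre; 92 mm tall in all. The handle is round, a straight 20 mm diameter from 44 to 88 mm above the underside (grip it there). Loose, stands upright. Origin: centre of its underside; z up along the handle. x and y along the die's sides.
- seal_oblong: hand seal: oblong steel die, 62 x 28 mm, 22 mm high, with a slim dark turned-wood handle standing on its centre; 92 mm tall in all. The handle is round, a straight 20 mm diameter from 44 to 88 mm above the underside (grip it there). Loose, stands upright. Origin: centre of its underside; z up along the handle. x along the die's long side.
- tray_small: low fixed storage tray, 88 x 88 mm outside, 22 mm high, white foam in a grey card edge, with one small round recess, 50 mm diameter in its middle, 14 mm deep, so its flat dark-grey floor is 8 mm above the tray's underside. Origin: centre of its underside, on the axis of the recess; z up.
- tray_large: low fixed storage tray, 88 x 88 mm outside, 22 mm high, white foam in a grey card edge, with one large round recess, 68 mm diameter in its middle, 14 mm deep, so its flat dark-grey floor is 8 mm above the tray's underside. Origin: centre of its underside, on the axis of the recess; z up.
- tray_square: low fixed storage tray, 88 x 88 mm outside, 22 mm high, white foam in a grey card edge, with one square recess, 58 x 58 mm in its middle, 14 mm deep, so its flat dark-grey floor is 8 mm above the tray's underside. Origin: centre of its underside, on the axis of the recess; z up. x and y along the recess's sides.
- tray_oblong: low fixed storage tray, 98 x 66 mm outside, 22 mm high, white foam in a grey card edge, with one oblong recess, 78 x 44 mm in its middle, 14 mm deep, so its flat dark-grey floor is 8 mm above the tray's underside. Origin: centre of its underside, on the axis of the recess; z up. x along the recess's long side.
- weight: paperweight, not a seal: broad plain brass disc, 72 mm diameter, 20 mm high, with a small wooden ball knob, 46 mm tall in all. Loose. Origin: centre of its underside.
- loupe: eyepiece loupe, not a seal: short black waisted tube, 42 mm diameter, 42 mm tall, no handle. Loose. Origin: centre of its underside.
Mind the look-alikes: they are no part of the job. Leave any pink look-alike of the seal_oblong alone.

How it is judged:
At the end, for the whole second after the job is handed in: Each of the four seals stands in its own matching tray, its centre within 13 mm of the tray's centre, its underside on the recess floor (less than 12 mm above the tray's underside), upright within 0.1 rad and at rest (horizontal distance between seal_small and tray_small below 0.013 m and z of seal_small in the frame of tray_small below 0.012 m and angle between each of seal_small, seal_large, seal_square, seal_oblong's own z axis and vertical below 0.1 rad and linear speed of each of seal_small, seal_large, seal_square, seal_oblong below 0.02 m/s and horizontal distance between seal_large and tray_large below 0.013 m and z of seal_large in the frame of tray_large below 0.012 m and horizontal distance between seal_square and tray_square below 0.013 m and z of seal_square in the frame of tray_square below 0.012 m and horizontal distance between seal_oblong and tray_oblong below 0.013 m and z of seal_oblong in the frame of tray_oblong below 0.012 m); the robot touches nothing.
It fails at once if the paperweight or the loupe is moved more than 20 mm (distance of any of weight, loupe from where it was at the start of the episode above 0.02 m).
It fails at once if a seal is rammed into a tray (more than 60 N between a seal and a tray) (contact force between any of seal_small, seal_large, seal_square, seal_oblong and tray_small above 60 N or contact force between any of seal_small, seal_large, seal_square, seal_oblong and tray_large above 60 N or contact force between any of seal_small, seal_large, seal_square, seal_oblong and tray_square above 60 N or contact force between any of seal_small, seal_large, seal_square, seal_oblong and tray_oblong above 60 N).
It fails at once if a seal is dropped into its tray from more than about 25 mm (faster than 0.7 m/s within 22 mm of the recess floor) ((horizontal distance between seal_small and tray_small below 0.02 m and z of seal_small in the frame of tray_small below 0.03 m and linear speed of seal_small above 0.7 m/s) or (horizontal distance between seal_large and tray_large below 0.02 m and z of seal_large in the frame of tray_large below 0.03 m and linear speed of seal_large above 0.7 m/s) or (horizontal distance between seal_square and tray_square below 0.02 m and z of seal_square in the frame of tray_square below 0.03 m and linear speed of seal_square above 0.7 m/s) or (horizontal distance between seal_oblong and tray_oblong below 0.02 m and z of seal_oblong in the frame of tray_oblong below 0.03 m and linear speed of seal_oblong above 0.7 m/s)).
It also fails if it takes over 102 s, if anything falls off the work surface, if the arm or the gripper's body presses on something with over 40 N, if the wrist force passes 120 N, or if a joint passes its speed limit or range.

## Working session

There is one attempt and no reset: what is moved stays moved. The work goes in short steps, Python scripts to look and compute and a tool call to move; the robot and the scene stay as the last step left them, time stands still between calls to the robot, and variables do not carry over. Pictures are saved under pics/ and viewed, at most 14 in all, crops included, and the job is handed in when it is done.

Besides the shell and the picture viewer there is one more tool, called after "Emit:" by a JSON object that holds its "op" and its "data". servo_tool: Moves the arm, as the interface text tells. Its arguments: {"type":"object","properties":{"deltas":{"type":"array","items":{"type":"array","items":{"type":"array","items":{"type":"number"}}}},"squeeze":{"type":"number"}},"required":["deltas"]}

```bash
mkdir -p pics; ls
python3 - <<'E'
from workcell import ctrl
import cv2,numpy as np
for n in ("scene","top"):
    c=ctrl.capture(n); cv2.imwrite(f"pics/{n}0.png",c["frame"])
    print(n,c["K"].tolist(),np.round(c["position"],4).tolist(),np.round(c["attitude"],4).tolist())
o=ctrl.get_obs(); print(o["time_s"],np.round(o["tool_rot"],3).tolist())
E
```

```text
pics
scene [[365.56459038216923, 0.0, 255.43357697374373], [0.0, 365.56459038216923, 191.94583819392963], [0.0, 0.0, 1.0]] [0.953, -0.5808, 0.5643] [[0.7616, 0.3921, -0.516], [0.648, -0.4445, 0.6186], [0.0132, -0.8054, -0.5926]]
top [[370.5627457277176, 0.0, 252.00762448549995], [0.0, 370.5627457277176, 189.37959609292952], [0.0, 0.0, 1.0]] [0.4447, -0.0302, 1.0164] [[0.0265, -0.9973, 0.0685], [-0.9993, -0.0281, -0.0231], [0.025, -0.0678, -0.9974]]
0.1 [[0.944, 0.33, -0.0], [0.33, -0.944, 0.002], [0.0, -0.002, -1.0]]
```

View pics/top0.png

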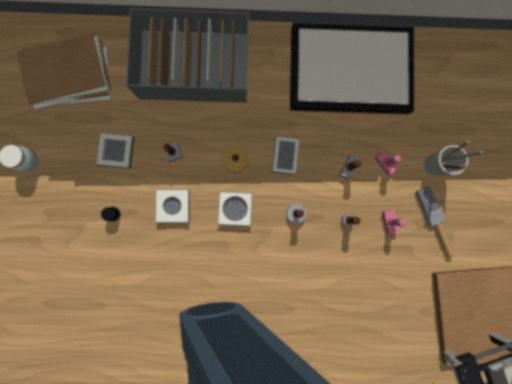

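View pics/scene0.png

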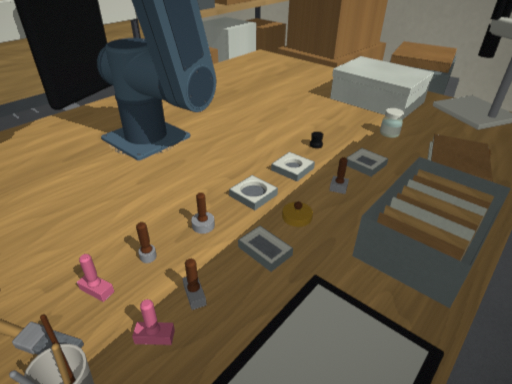

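The top view shows these seals: square (172,150), oblong grey (350,165), large round (297,214) and small round (350,220). The trays are square (115,150), small (172,206), large (236,209) and oblong (286,155). The loupe is at (110,214) and the weight at (235,158). Three things could be the oblong: the grey one at (350,165) and the pink ones at (389,161) and (393,220). The grey one fits because its die is steel and its handle dark, and the pink ones are to be left alone. I'll confirm that in an enlarged crop.

Run:
```python
import cv2,numpy as np
im=cv2.imread("pics/top0.png")
def crop(x0,x1,y0,y1,s):
    c=np.clip((im[y0:y1,x0:x1]/255.)**0.6*255,0,255).astype('uint8')
    c=cv2.resize(c,None,fx=s,fy=s,interpolation=cv2.INTER_CUBIC)
    for x in range((x0+19)//20*20,x1,20): cv2.line(c,((x-x0)*s,0),((x-x0)*s,6),(0,0,255),1);cv2.putText(c,str(x),((x-x0)*s+2,12),0,.35,(0,0,255))
    for y in range((y0+19)//20*20,y1,20): cv2.line(c,(0,(y-y0)*s),(6,(y-y0)*s),(0,0,255),1);cv2.putText(c,str(y),(8,(y-y0)*s+4),0,.35,(0,0,255))
    return c
cv2.imwrite("pics/c1.png",crop(275,408,135,235,6))
cv2.imwrite("pics/c2.png",crop(90,255,130,230,4))
```

```text
(no output)
```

View pics/c1.png

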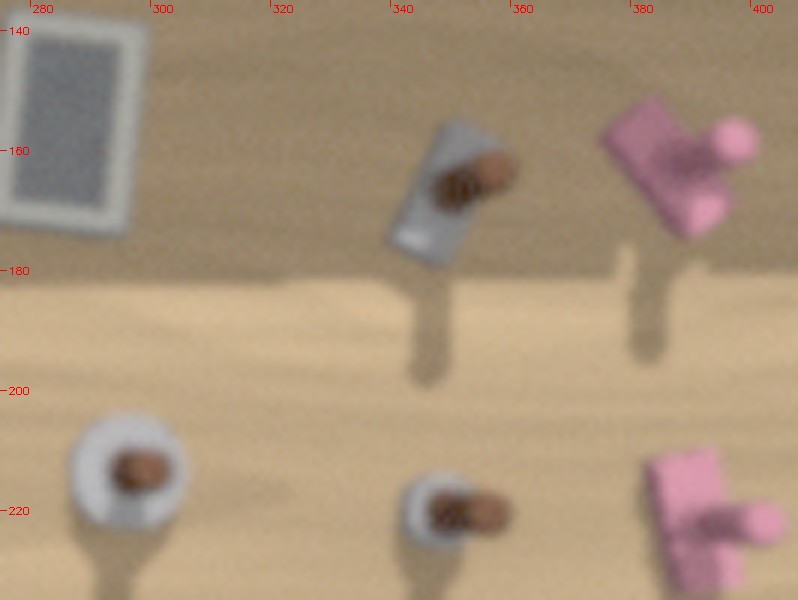

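View pics/c2.png

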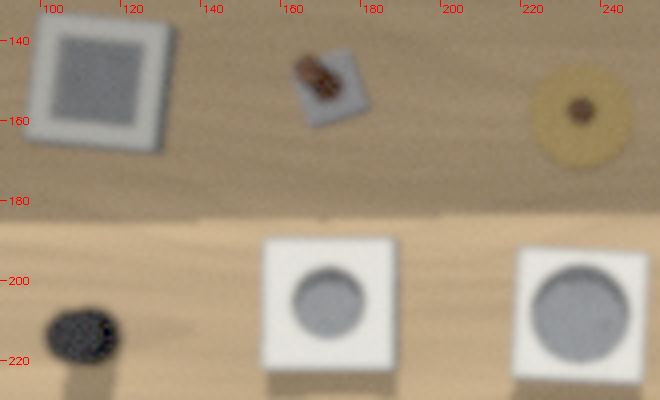

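```bash
cat > h.py <<'E'
import cv2,numpy as np
from workcell import ctrl
def bp(c,uv,z):
    d=np.asarray(c["attitude"])@np.linalg.inv(c["K"])@[uv[0],uv[1],1]; p=np.asarray(c["position"])
    return (p+d*(z-p[2])/d[2])[:2]
def proj(c,P):
    q=(np.asarray(P)-c["position"])@np.asarray(c["attitude"])@np.asarray(c["K"]).T
    return q[:,:2]/q[:,2:]
E
python3 - <<'E'
from h import *
c=ctrl.capture("top")
A=lambda p:(275+p[0]/6,135+p[1]/6)
B=lambda p:(90+p[0]/4,130+p[1]/4)
def seal(n,top,die):
    t=bp(c,top,.090); d=np.array([bp(c,p,.022) for p in die]); 
    m=d.mean(0)
    print(n,"top",t.round(4),"die",m.round(4),"edges",[(np.linalg.norm(e).round(4),np.degrees(np.arctan2(e[1],e[0])).round(1)) for e in np.roll(d,-1,0)-d] if len(d)>1 else "")
seal("obl",A((497,172)),[A(p) for p in((455,122),(505,150),(440,268),(388,240))])
seal("large",A((155,470)),[A((129,471))])
seal("small",A((490,514)),[A((440,511))])
seal("sq",B((305,66)),[B(p) for p in((297,80),(347,48),(370,104),(315,127))])
def tray(n,pts):
    d=np.array([bp(c,p,.022) for p in pts]);e=np.roll(d,-1,0)-d
    print(n,d.mean(0).round(4),[(np.linalg.norm(x).round(4),np.degrees(np.arctan2(x[1],x[0])).round(1)) for x in e])
tray("Tobl",[A(p) for p in((25,36),(124,40),(107,210),(12,203))])
tray("Tobl outer",[A(p) for p in((-8,8),(150,20),(124,237),(-30,220))])
tray("Tsq",[B(p) for p in((57,35),(145,40),(135,126),(49,120))])
tray("Tsq out",[B(p) for p in((38,13),(175,22),(160,152),(25,142))])
print("Tsmall",bp(c,B((329,302)),.022)); print("Tlarge",bp(c,B((580,313)),.022))
tray("Tsm out",[B(p) for p in((262,238),(397,238),(397,370),(262,370))])
tray("Tlg out",[B(p) for p in((519,247),(648,254),(643,382),(513,376))])
for n,p,z in(("loupe",B((82,334)),.03),("weight",B((582,115)),.02),("pink1",A((735,140)),.09),("pink2",A((765,524)),.09)):print(n,bp(c,p,z).round(4))
E
```

```text
obl top [ 0.5812 -0.3184] die [ 0.5801 -0.3168] edges [(np.float64(0.026), np.float64(-117.8)), (np.float64(0.062), np.float64(151.9)), (np.float64(0.0267), np.float64(63.2)), (np.float64(0.0625), np.float64(-28.8))]
large top [ 0.4516 -0.1755] die [ 0.4514 -0.1745] edges 
small top [ 0.437  -0.3165] die [ 0.4372 -0.3149] edges 
sq top [0.6101 0.1665] die [0.6067 0.162 ] edges [(np.float64(0.0398), np.float64(-55.0)), (np.float64(0.0413), np.float64(-155.8)), (np.float64(0.0399), np.float64(114.8)), (np.float64(0.0342), np.float64(23.0))]
Tobl [ 0.6081 -0.1435] [(np.float64(0.045), np.float64(-90.5)), (np.float64(0.0781), np.float64(175.4)), (np.float64(0.043), np.float64(87.5)), (np.float64(0.0764), np.float64(-3.2))]
Tobl outer [ 0.6085 -0.1399] [(np.float64(0.072), np.float64(-92.6)), (np.float64(0.0999), np.float64(174.2)), (np.float64(0.0699), np.float64(85.4)), (np.float64(0.0973), np.float64(-4.6))]
Tsq [0.6083 0.3196] [(np.float64(0.0588), np.float64(-91.5)), (np.float64(0.0586), np.float64(176.3)), (np.float64(0.0573), np.float64(87.7)), (np.float64(0.0577), np.float64(-2.2))]
Tsq out [0.6071 0.3176] [(np.float64(0.0917), np.float64(-92.0)), (np.float64(0.0885), np.float64(176.3)), (np.float64(0.0899), np.float64(87.4)), (np.float64(0.0876), np.float64(-2.5))]
Tsmall [0.46383401 0.15835168]
Tlarge [ 0.46101516 -0.00909218]
Tsm out [0.4626 0.1579] [(np.float64(0.0899), np.float64(-88.4)), (np.float64(0.0881), np.float64(-177.8)), (np.float64(0.0893), np.float64(91.5)), (np.float64(0.0879), np.float64(2.5))]
Tlg out [ 0.46   -0.0097] [(np.float64(0.0867), np.float64(-91.5)), (np.float64(0.0857), np.float64(179.3)), (np.float64(0.0868), np.float64(88.8)), (np.float64(0.0863), np.float64(-0.8))]
loupe [0.4383 0.3176]
weight [ 0.5949 -0.0064]
pink1 [ 0.5979 -0.42  ]
pink2 [ 0.4359 -0.4327]
```

The measured sizes match the given ones (oblong die 62x26, recesses 78x44 and 58x58, trays about 88), and the crop confirms that the grey seal at (350,165) is seal_oblong. I'll start with seal_small.

Emit:
{"op": "servo_tool", "data": {"deltas": [[[0.04,0.03,0,0,0,0,0.06],[0.08,0.06,0,0,0,0,0.06],[0.12,0.09,0,0,0,0,0.06],[0.16,0.12,0,0,0,0,0.06],[0.2,0.155,0,0,0,0,0.06],[0.235,0.185,0,0,0,0,0.06],[0.256,0.2035,0,0,0,0,0.06],[0.256,0.2035,0,0,0,0,0.06],[0.256,0.2035,0,0,0,0,0.06],[0.256,0.2035,-0.03,0,0,0,0.06],[0.256,0.2035,-0.06,0,0,0,0.06],[0.256,0.2035,-0.09,0,0,0,0.06],[0.256,0.2035,-0.12,0,0,0,0.06],[0.256,0.2035,-0.144,0,0,0,0.06],[0.256,0.2035,-0.144,0,0,0,0.06],[0.256,0.2035,-0.144,0,0,0,0.01],[0.256,0.2035,-0.144,0,0,0,0.01],[0.256,0.2035,-0.144,0,0,0,0.01],[0.256,0.2035,-0.144,0,0,0,0.01],[0.256,0.2035,-0.144,0,0,0,0.01]]], "squeeze": 25}}

```text
time_s: 2.65
tcp_pos: [0.4375, -0.3159, 0.0634]
tool_rot: [[0.944, 0.33, 0.0], [0.33, -0.944, -0.001], [0.0, 0.001, -1.0]]
ft_force: [0.2, -0.4, 2.3]
width: 0.0186
grip_force: 25.0
```

Emit:
{"op": "servo_tool", "data": {"deltas": [[[0,0,0.03,0,0,0,0.01],[0,0,0.07,0,0,0,0.01],[0,0,0.12,0,0,0,0.01],[0,0.02,0.12,0,0,0,0.01],[0,0.06,0.12,0,0,0,0.01],[0.005,0.1,0.12,0,0,0,0.01],[0.01,0.15,0.12,0,0,0,0.01],[0.014,0.2,0.12,0,0,0,0.01],[0.018,0.25,0.12,0,0,0,0.01],[0.022,0.3,0.12,0,0,0,0.01],[0.026,0.35,0.12,0,0,0,0.01],[0.026,0.4,0.12,0,0,0,0.01],[0.026,0.44,0.12,0,0,0,0.01],[0.026,0.465,0.12,0,0,0,0.01],[0.026,0.4735,0.12,0,0,0,0.01],[0.026,0.4735,0.12,0,0,0,0.01],[0.026,0.4735,0.12,0,0,0,0.01],[0.026,0.4735,0.09,0,0,0,0.01],[0.026,0.4735,0.06,0,0,0,0.01],[0.026,0.4735,0.06,0,0,0,0.01]]]}}

```text
time_s: 5.15
tcp_pos: [0.4614, 0.1565, 0.1212]
tool_rot: [[0.945, 0.328, -0.005], [0.328, -0.945, -0.001], [-0.005, -0.001, -1.0]]
ft_force: [0.8, 0.2, -1.2]
width: 0.0188
grip_force: 25.0
```

Run:
```python
from h import *
c=ctrl.capture("scene"); f=c["frame"]
q=proj(c,[[.463,.158,.022]])[0]; print(q)
x,y=map(int,q); s=f[max(0,y-90):y+60,x-100:x+100]; cv2.imwrite("pics/p1.png",cv2.resize(s,None,fx=4,fy=4))
print(ctrl.get_obs()["width"])
```

```text
[290.30075142 162.25684886]
0.019107706538163304
```

View pics/p1.png

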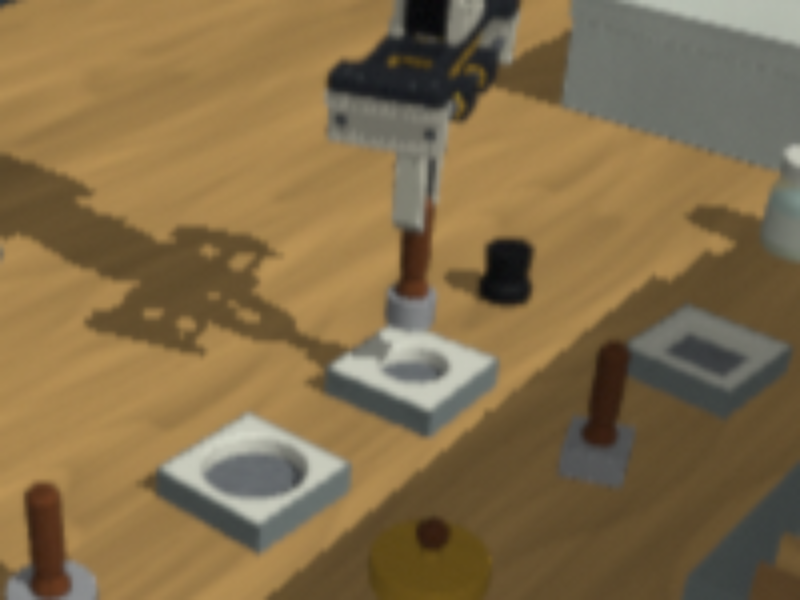

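The small seal is held over its tray: its die is at crop (410,305) and the recess at (415,362). Lowering it now.

Emit:
{"op": "servo_tool", "data": {"deltas": [[[0,0,-0.015,0,0,0,0.01],[0,0,-0.03,0,0,0,0.01],[0,0,-0.04,0,0,0,0.01],[0,0,-0.046,0,0,0,0.01],[0,0,-0.049,0,0,0,0.01],[0,0,-0.05,0,0,0,0.01],[0,0,-0.051,0,0,0,0.01],[0,0,-0.051,0,0,0,0.01]]]}}

```text
time_s: 6.2
tcp_pos: [0.4634, 0.1577, 0.0722]
tool_rot: [[0.944, 0.33, 0.0], [0.33, -0.944, 0.0], [0.0, 0.0, -1.0]]
ft_force: [0.3, -0.9, -1.7]
width: 0.0188
grip_force: 25.0
```

Emit:
{"op": "servo_tool", "data": {"deltas": [[[0,0,0,0,0,0,0.06],[0,0,0,0,0,0,0.06],[0,0,0,0,0,0,0.06],[0,0,0.03,0,0,0,0.06],[0,0,0.07,0,0,0,0.06],[0,-0.02,0.11,0,0,0,0.06],[-0.002,-0.06,0.11,0,0,0,0.06],[-0.004,-0.11,0.11,0,0,0,0.06],[-0.006,-0.16,0.11,0,0,0,0.06],[-0.008,-0.21,0.11,0,0,0,0.06],[-0.01,-0.26,0.11,0,0,0,0.06],[-0.0115,-0.31,0.11,0,0,0,0.06],[-0.0115,-0.333,0.11,0,0,0,0.06],[-0.0115,-0.333,0.11,0,0,0,0.06],[-0.0115,-0.333,0.11,0,0,0,0.06],[-0.0115,-0.333,0.08,0,0,0,0.06],[-0.0115,-0.333,0.05,0,0,0,0.06],[-0.0115,-0.333,0.02,0,0,0,0.06],[-0.0115,-0.333,-0.009,0,0,0,0.06],[-0.0115,-0.333,-0.009,0,0,0,0.06]]]}}

```text
time_s: 8.7
tcp_pos: [0.4503, -0.1729, 0.0615]
tool_rot: [[0.944, 0.331, -0.004], [0.331, -0.944, 0.003], [-0.003, -0.004, -1.0]]
ft_force: [0.1, 0.1, 0.7]
width: 0.0599
grip_force: 0.0
```

Emit:
{"op": "servo_tool", "data": {"deltas": [[[0,0,0,0,0,0,0.01],[0,0,0,0,0,0,0.01],[0,0,0,0,0,0,0.01],[0,0,0,0,0,0,0.01],[0,0,0,0,0,0,0.01]]]}}

```text
time_s: 9.32
tcp_pos: [0.4516, -0.175, 0.0633]
tool_rot: [[0.944, 0.329, -0.0], [0.329, -0.944, 0.001], [0.0, -0.001, -1.0]]
ft_force: [0.2, 1.6, 2.9]
width: 0.0192
grip_force: 25.0
```

Emit:
{"op": "servo_tool", "data": {"deltas": [[[0,0,0.02,0,0,0,0.01],[0,0,0.045,0,0,0,0.01],[0,0.005,0.07,0,0,0,0.01],[0.002,0.03,0.07,0,0,0,0.01],[0.004,0.065,0.07,0,0,0,0.01],[0.006,0.1,0.07,0,0,0,0.01],[0.008,0.135,0.07,0,0,0,0.01],[0.0095,0.158,0.07,0,0,0,0.01],[0.0095,0.166,0.07,0,0,0,0.01],[0.0095,0.166,0.07,0,0,0,0.01],[0.0095,0.166,0.07,0,0,0,0.01],[0.0095,0.166,0.05,0,0,0,0.01],[0.0095,0.166,0.035,0,0,0,0.01],[0.0095,0.166,0.022,0,0,0,0.01],[0.0095,0.166,0.014,0,0,0,0.01],[0.0095,0.166,0.011,0,0,0,0.01],[0.0095,0.166,0.009,0,0,0,0.01],[0.0095,0.166,0.009,0,0,0,0.01],[0.0095,0.166,0.009,0,0,0,0.01]]]}}

```text
time_s: 11.7
tcp_pos: [0.4616, -0.0093, 0.0724]
tool_rot: [[0.944, 0.33, 0.001], [0.33, -0.944, -0.0], [0.001, 0.0, -1.0]]
ft_force: [-0.0, 0.2, -3.5]
width: 0.0191
grip_force: 25.0
```

Emit:
{"op": "servo_tool", "data": {"deltas": [[[0,0,0,0,0,0,0.05],[0,0,0,0,0,0,0.05],[0,0,0,0,0,0,0.05],[0,0,0.03,0,0,0,0.05],[0,0,0.07,0,0,0,0.05],[0.005,-0.015,0.11,0,0,0,0.05],[0.02,-0.05,0.11,0,0,0,0.05],[0.035,-0.09,0.11,0,0,0,0.05],[0.05,-0.13,0.11,0,0,0,0.05],[0.07,-0.18,0.11,0,0,0,0.05],[0.09,-0.23,0.11,0,0,0,0.05],[0.11,-0.28,0.11,0,0,0,0.05],[0.1195,-0.3085,0.11,0,0,0,0.05],[0.1195,-0.3085,0.11,0,0,0,0.05],[0.1195,-0.3085,0.11,0,0,0,0.05],[0.1195,-0.3085,0.08,0,0,0,0.05],[0.1195,-0.3085,0.05,0,0,0,0.05],[0.1195,-0.3085,0.02,0,0,0,0.05],[0.1195,-0.3085,-0.009,0,0,0,0.05],[0.1195,-0.3085,-0.009,0,0,0,0.05]]]}}

```text
time_s: 14.2
tcp_pos: [0.5791, -0.3149, 0.0611]
tool_rot: [[0.944, 0.331, -0.004], [0.331, -0.944, 0.004], [-0.003, -0.005, -1.0]]
ft_force: [-0.3, 0.7, -0.1]
width: 0.0502
grip_force: 0.0
```

Emit:
{"op": "servo_tool", "data": {"deltas": [[[0,0,0,0,0,0,0.01],[0,0,0,0,0,0,0.01],[0,0,0,0,0,0,0.01],[0,0,0,0,0,0,0.01],[0,0,0,0,0,0,0.01]]]}}

```text
time_s: 14.82
tcp_pos: [0.5811, -0.3179, 0.064]
tool_rot: [[0.944, 0.329, 0.001], [0.329, -0.944, -0.001], [0.001, 0.001, -1.0]]
ft_force: [-1.2, 1.2, 6.6]
width: 0.0192
grip_force: 25.0
```

Emit:
{"op": "servo_tool", "data": {"deltas": [[[0,0,0.02,0,0,0,0.01],[0,0,0.045,0,0,0,0.01],[0,0.005,0.07,0,0,0,0.01],[0.004,0.03,0.07,0,0,5,0.01],[0.01,0.065,0.07,0,0,10,0.01],[0.016,0.1,0.07,0,0,15,0.01],[0.022,0.135,0.07,0,0,20,0.01],[0.0275,0.165,0.07,0,0,24.5,0.01],[0.0275,0.175,0.07,0,0,24.5,0.01],[0.0275,0.175,0.06,0,0,24.5,0.01],[0.0275,0.175,0.05,0,0,24.5,0.01],[0.0275,0.175,0.05,0,0,24.5,0.01],[0.0275,0.175,0.05,0,0,24.5,0.01]]]}}

```text
time_s: 16.45
tcp_pos: [0.6081, -0.1436, 0.1128]
tool_rot: [[0.723, 0.69, -0.0], [0.69, -0.723, 0.0], [-0.0, -0.0, -1.0]]
ft_force: [0.1, -0.5, -2.9]
width: 0.0187
grip_force: 25.0
```

Run:
```python
from h import *
c=ctrl.capture("scene"); f=c["frame"]
q=proj(c,[[.608,-.1425,.04]])[0]; print(q)
x,y=map(int,q); s=f[max(0,y-85):y+40,x-80:x+80]; cv2.imwrite("pics/p2.png",cv2.resize(s,None,fx=4.5,fy=4.5,interpolation=cv2.INTER_CUBIC))
```

```text
[262.31730801 236.29004163]
```

View pics/p2.png

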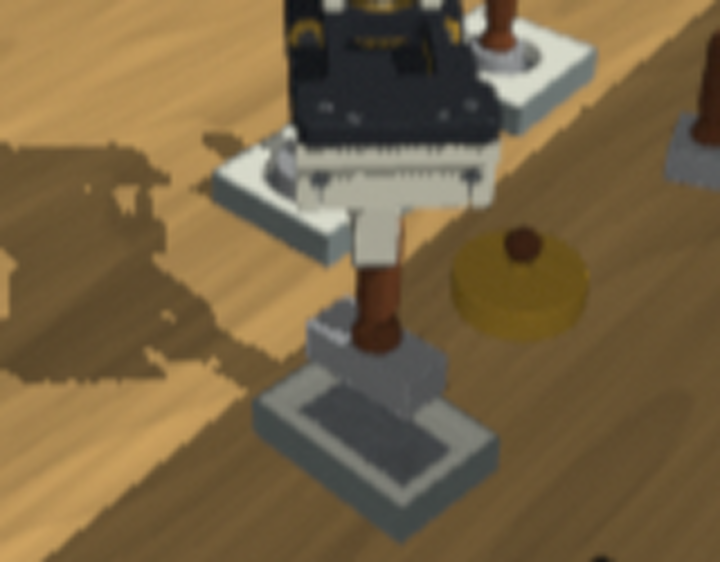

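Run:
```python
from h import *
c=ctrl.capture("scene")
U=lambda p:(262-80+p[0]/4.5,236-85+p[1]/4.5)
def e(n,a,b,z):
    A,B=bp(c,U(a),z),bp(c,U(b),z);d=B-A;print(n,np.linalg.norm(d).round(4),np.degrees(np.arctan2(d[1],d[0])).round(1),((A+B)/2).round(4))
e("die bot",(309,352),(410,416),.05);e("die top",(309,324),(408,384),.072);e("die far",(345,300),(447,355),.072)
e("rec near",(300,408),(402,484),.022);e("rec far",(342,382),(447,450),.022);e("tray near",(255,408),(402,508),.022)
```

```text
die bot 0.0613 -2.1 [ 0.6133 -0.1515]
die top 0.0581 -1.4 [ 0.6153 -0.1553]
die far 0.0581 1.1 [ 0.6168 -0.1305]
rec near 0.0664 -5.5 [ 0.618  -0.1623]
rec far 0.0652 -2.5 [ 0.6209 -0.1341]
tray near 0.0909 -2.3 [ 0.6145 -0.1749]
```

The die's yaw agrees with the recess's to within about 3°, and the clearance is 8 mm per side. Lowering.

Emit:
{"op": "servo_tool", "data": {"deltas": [[[0,0,-0.01,0,0,-1,0.01],[0,0,-0.02,0,0,-2,0.01],[0,0,-0.028,0,0,-2,0.01],[0,0,-0.034,0,0,-2,0.01],[0,0,-0.038,0,0,-2,0.01],[0,0,-0.04,0,0,-2,0.01],[0,0,-0.041,0,0,-2,0.01],[0,0,-0.041,0,0,-2,0.01]]]}}

```text
time_s: 17.55
tcp_pos: [0.6084, -0.1428, 0.0723]
tool_rot: [[0.746, 0.666, 0.0], [0.666, -0.746, -0.0], [0.0, 0.0, -1.0]]
ft_force: [1.0, 0.0, -3.3]
width: 0.0191
grip_force: 25.0
```

Emit:
{"op": "servo_tool", "data": {"deltas": [[[0,0,0,0,0,0,0.05],[0,0,0,0,0,0,0.05],[0,0,0,0,0,0,0.05],[0,0,0.03,0,0,0,0.05],[0,0,0.07,0,0,0,0.05],[0,0.015,0.11,0,0,0,0.05],[0,0.05,0.11,0,0,0,0.05],[0,0.09,0.11,0,0,0,0.05],[0,0.13,0.11,0,0,0,0.05],[0,0.18,0.11,0,0,0,0.05],[0,0.23,0.11,0,0,0,0.05],[0,0.28,0.11,0,0,0,0.05],[0,0.3065,0.11,0,0,0,0.05],[0,0.3065,0.11,0,0,0,0.05],[0,0.3065,0.11,0,0,0,0.05],[0,0.3065,0.08,0,0,0,0.05],[0,0.3065,0.05,0,0,0,0.05],[0,0.3065,0.02,0,0,0,0.05],[0,0.3065,-0.009,0,0,0,0.05],[0,0.3065,-0.009,0,0,0,0.05]]]}}

```text
time_s: 20.05
tcp_pos: [0.6065, 0.1619, 0.0607]
tool_rot: [[0.747, 0.664, -0.005], [0.664, -0.748, -0.001], [-0.004, -0.003, -1.0]]
ft_force: [-0.1, 0.9, -0.2]
width: 0.0502
grip_force: 0.0
```

Emit:
{"op": "servo_tool", "data": {"deltas": [[[0,0,0,0,0,0,0.01],[0,0,0,0,0,0,0.01],[0,0,0,0,0,0,0.01],[0,0,0,0,0,0,0.01],[0,0,0,0,0,0,0.01]]]}}

```text
time_s: 20.68
tcp_pos: [0.6086, 0.1641, 0.0639]
tool_rot: [[0.746, 0.666, 0.001], [0.666, -0.746, 0.0], [0.001, 0.001, -1.0]]
ft_force: [-1.3, 1.0, 5.0]
width: 0.019
grip_force: 25.0
```

Emit:
{"op": "servo_tool", "data": {"deltas": [[[0,0,0.02,0,0,0,0.01],[0,0,0.045,0,0,0,0.01],[0,0.005,0.07,0,0,0,0.01],[0,0.03,0.07,0,0,-6,0.01],[0,0.065,0.07,0,0,-12,0.01],[0,0.1,0.07,0,0,-18,0.01],[0,0.13,0.07,0,0,-24,0.01],[0,0.15,0.07,0,0,-28,0.01],[0,0.155,0.07,0,0,-28,0.01],[0,0.155,0.06,0,0,-28,0.01],[0,0.155,0.05,0,0,-28,0.01],[0,0.155,0.05,0,0,-28,0.01],[0,0.155,0.05,0,0,-28,0.01]]]}}

```text
time_s: 22.3
tcp_pos: [0.6085, 0.3181, 0.1129]
tool_rot: [[0.972, 0.237, -0.0], [0.237, -0.972, -0.0], [-0.0, 0.0, -1.0]]
ft_force: [1.3, 0.5, -0.5]
width: 0.0191
grip_force: 25.0
```

Run:
```python
from h import *
c=ctrl.capture("scene"); f=c["frame"]
q=proj(c,[[.608,.319,.04]])[0]; print(q)
x,y=map(int,q); s=f[max(0,y-75):y+35,x-70:x+70]; s=np.uint8((s/255.)**.7*255); cv2.imwrite("pics/p3.png",cv2.resize(s,None,fx=5,fy=5,interpolation=cv2.INTER_CUBIC))
```

```text
[365.01508736 152.44653238]
```

View pics/p3.png

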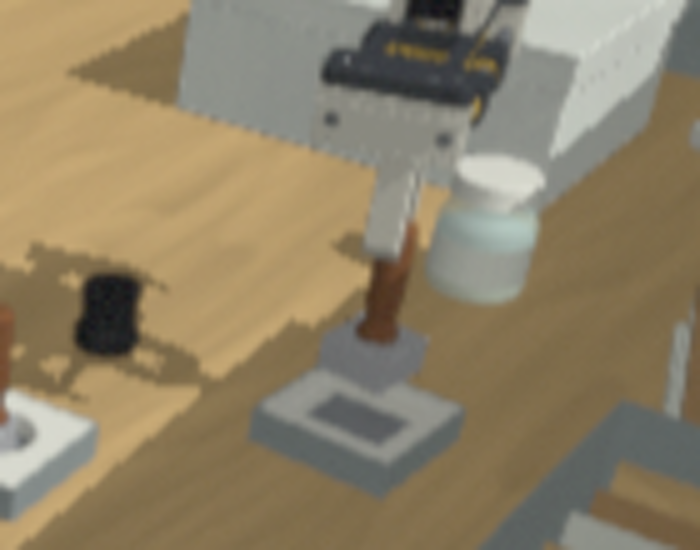

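The square die, at crop (372,355), is parallel to its tray and above the recess at (358,418). Lowering, then releasing and retreating.

Emit:
{"op": "servo_tool", "data": {"deltas": [[[0,0,-0.01,0,0,0,0.01],[0,0,-0.02,0,0,0,0.01],[0,0,-0.028,0,0,0,0.01],[0,0,-0.034,0,0,0,0.01],[0,0,-0.038,0,0,0,0.01],[0,0,-0.04,0,0,0,0.01],[0,0,-0.041,0,0,0,0.01],[0,0,-0.041,0,0,0,0.01]]]}}

```text
time_s: 23.35
tcp_pos: [0.6084, 0.3188, 0.0723]
tool_rot: [[0.971, 0.238, 0.0], [0.238, -0.971, 0.0], [0.0, -0.0, -1.0]]
ft_force: [-1.0, 0.1, -2.2]
width: 0.0191
grip_force: 25.0
```

Emit:
{"op": "servo_tool", "data": {"deltas": [[[0,0,0,0,0,0,0.05],[0,0,0,0,0,0,0.05],[0,0,0,0,0,0,0.05],[0,0,0.03,0,0,0,0.05],[0,0,0.07,0,0,0,0.05],[0,-0.015,0.12,0,0,0,0.05],[-0.02,-0.06,0.15,0,0,0,0.05],[-0.06,-0.1,0.15,0,0,0,0.05],[-0.1,-0.15,0.15,0,0,0,0.05],[-0.15,-0.2,0.15,0,0,0,0.05],[-0.2,-0.25,0.15,0,0,0,0.05],[-0.24,-0.3,0.15,0,0,0,0.05],[-0.26,-0.31,0.15,0,0,0,0.05],[-0.26,-0.31,0.15,0,0,0,0.05]]]}}

```text
time_s: 25.1
tcp_pos: [0.3467, 0.0076, 0.2225]
tool_rot: [[0.972, 0.234, 0.001], [0.234, -0.972, -0.001], [0.001, 0.001, -1.0]]
ft_force: [1.0, 0.1, -0.0]
width: 0.0504
grip_force: 0.0
```

Run:
```python
from h import *
o={}
for n in("top","scene"):
    o[n]=ctrl.capture(n)
f=o["top"]["frame"][125:245,85:325]; f=np.uint8((f/255.)**.7*255)
g=o["scene"]["frame"][125:285,210:400]; g=np.uint8((g/255.)**.7*255)
cv2.imwrite("pics/f1.png",cv2.resize(f,None,fx=3.3,fy=3.3,interpolation=cv2.INTER_CUBIC))
cv2.imwrite("pics/f2.png",cv2.resize(g,None,fx=3.7,fy=3.7,interpolation=cv2.INTER_CUBIC))
for n,p in dict(small=(.463,.158),large=(.461,-.009),obl=(.608,-.1425),sq=(.608,.319)).items():
    q=(proj(o["top"],[[*p,.098]])[0]-[85,125])*3.3; print(n,"handle top expected",q.round(0))
```

```text
small handle top expected [269. 264.]
large handle top expected [493. 273.]
obl handle top expected [674.  84.]
sq handle top expected [62. 66.]
```

View pics/f1.png

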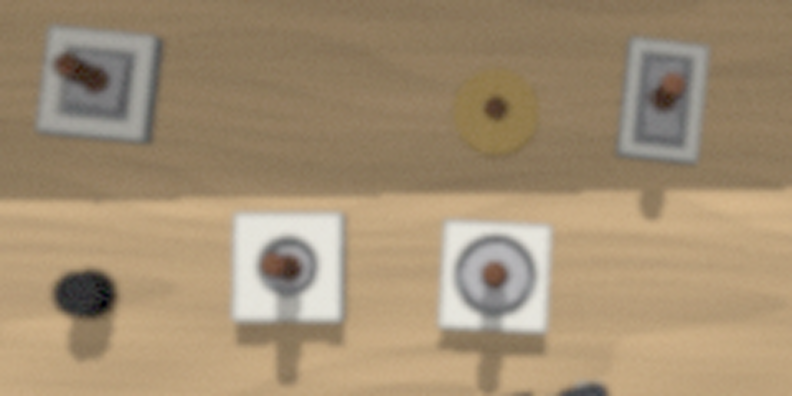

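View pics/f2.png

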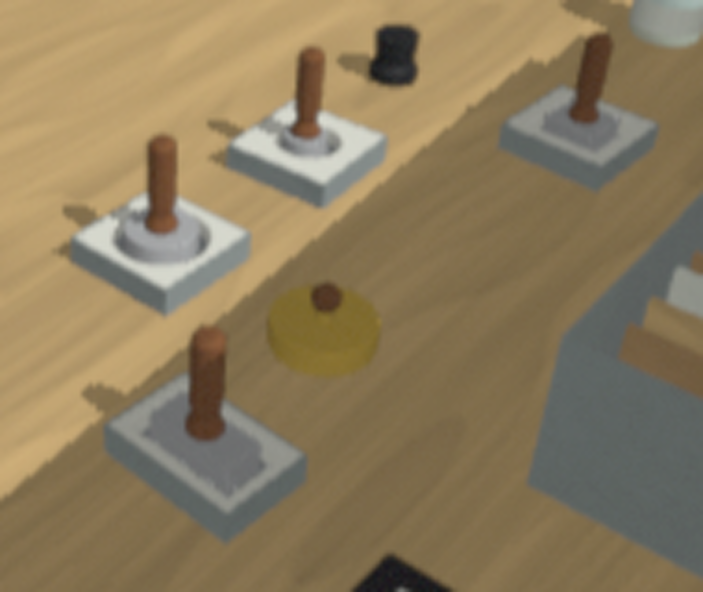

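All four seals stand centred and upright in their recesses. Their handle tops are at (268,263), (493,273), (672,85) and (64,66) in the top crop, within about 2 px of the expected spots. The weight and the loupe have not moved.

```bash
python3 -c "
from workcell import ctrl
print(ctrl.finish_job())"
```

```text
the job is handed in; nothing more can be done
None
```

I put all four seals upright in their matching trays and handed the job in after about 25 s of the allowed 102 s; the final pictures showed the weight, loupe and trays undisturbed, but the hand-in returned no verdict.

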